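# Open the discard chute with its lever

### The job

The box of pipette tips has been left standing on the heavy flap of the steel discard station: push it along with the fingers, keeping it flat and never picking it up, until it stands wholly on the fixed deck beyond the flap's free edge. Then press the raised long end of the lever down with a fingertip, all the way to its stop, so that its short end lifts the flap open, and finish while holding it down there. Leave the other things on the bench where they are, and do not lift the flap by hand.

Things in the scene. Friction and masses are not known exactly. Their poses are not given: they have to be found in the camera images.
- station: Fixed steel discard station, 180 mm wide (its x), top 95 mm above the bench. Origin on the bench directly under the lever's pivot; z up. Along its y axis: the lever's raised long arm towards +y; pivot at y = 0, height 75 mm, between two cheeks 94 mm high; flap hinge at y = -30 mm; flap top from y = -36 to -165 mm, 1 mm above the deck; then the fixed deck.
- deck (a point): Centre of the top of the station's fixed flat deck, at station y = -237 mm, height 95 mm; axes as the station's. The deck spans 140 mm along y (station y -167 to -307 mm) and 180 mm along x, and ends at the far (-y) side in a rim 12 mm high; no rim at its x sides.
- tip_box: Loose box of pipette tips, grey with a white lid, 115 mm (its x) by 75 mm (its y) by 64 mm high, about 220 g; origin at the centre of its underside, z up. It starts on the flap, its long side roughly along the station's x.
- lever_pad (a point): Centre of the top face of the black rubber pad at the long end of the lever, 45 mm (station x) by 50 mm (along the lever). At rest about 167 mm above the bench, about 179 mm from the pivot along the station's +y; pressed to the stop it is about 75 mm above the bench and 201 mm along +y: it travels nearly straight down. The pad's face slopes about 0.24 rad at either end of the travel. Its axes are the lever's own.
- lever (a joint): Lever angle (rad) about its pivot, 0 at rest (spring-returned, long end up), growing to the stop at 0.48 as the long end is pressed down. It takes about 5 to 14 N at the pad and returns when let go.
- flap (a joint): Flap angle (rad): 0 shut (flush), about 0.7 when the lever is on its stop. Plain steel plate of 1 to 1.8 kg hinged at the lever side; its free edge (towards the deck) rises about 80 mm. It falls shut when the lever is let go.
- flap_edge (a point): Middle of the top of the flap's free edge (the edge next to the deck); the flap plate is 148 mm (station x) by 129 mm by 10 mm, and this point moves with it.
- jar: Bystander: specimen jar, 58 mm across, 68 mm high; origin under its centre.
- bottle: Bystander: reagent bottle, 56 mm across, 125 mm high; origin under its centre.
- beaker: Bystander: white cup, 68 mm across, 85 mm high; origin under its centre.
- slide_box: Bystander: black slide box, 75 x 90 x 32 mm; origin under its centre.
- tube_rack: Bystander: white tube rack with capped tubes, 55 x 120 mm, 86 mm high; origin under its centre.
- pipette: Bystander: hand pipette lying down, 260 mm long along its x, 22 mm high; origin under the middle of its handle.
Things that resemble listed ones, but are neither listed nor needed, are in the scene too. What is shaped like the tip_box but orange is not meant.

How it is judged:
By the outcome, as a careful person would: the job done as asked, in the order asked, and still so for the second after the job is handed in, while the arm keeps its last pose, push and grip.
It also fails if it takes over 45 s, if anything falls off the work surface, if the arm or the gripper's body presses on something with over 40 N, if the wrist force passes 120 N, or if a joint passes its speed limit or range.

### The arm

A 6-joint arm with a two-finger parallel gripper is mounted at the origin on the work surface. World frame = base frame: x ahead of the robot, y to its left, z up, the work surface at z = 0. Lengths are in m, angles in degrees, forces in N, time in s.
With the tool pointing down it reaches from about 0.4 to 0.825 m from the base axis. Payload 7 kg.
Tool frame: the origin (TCP) lies midway between the tips of the shut fingers; the grasp point (between the pads) lies 19 mm behind it (r.hold_point_z is the distance from the TCP to the grasp point, in m); y points along the fingers, z is the direction in which the jaws open and shut, and the axes are right-handed (so a half turn about y gives the same grasp; the last joint's range is limited). The gripper opens to 88 mm and grips with 3 to 60 N. Pads are 19 mm wide; open, the fingers measure 130 mm over their backs; the gripper's body (78 mm by 193 mm) begins 47 mm behind the grasp point.
Start: joints at [16.507, 20.546, 0.682, 0, -70.136, -16.507], TCP at [0.675, -0, 0.227] pointing down, gripper open.
Joint ranges: [-176.03, 176.03], [-82.01, 121.73], [-58.28, 71.71], [-173.87, 95.51], [-174.79, -0.11], [-173.66, 173.66]. Speed limits (degrees/s): [136.94, 136.94, 172.46, 180, 180, 180].

### API

Orientations are given as [roll, pitch, yaw] about the fixed x, y, z axes, in that order (R = Rz(yaw) Ry(pitch) Rx(roll)).
In Python, from station import r gives the robot as it stands.
- The arm moves only by the tool move_arm, never from a script. Its argument "commands" is text: rows parted by semicolons, each of 5 numbers parted by spaces: the shift along the world's x, y, z normalised to -1 to 1, where 1 is 20 cm, then the turn about the world's z normalised to -1 to 1, where 1 is pi/2 rad, then the gripper command: -1 is fully open, 1 is shut, values between are in proportion. In form: x y z twist jaw; .... A call has 1 to 20 rows; each row shifts and turns the commanded pose from where the row before left it; what a row does not reach is not made up. A row lasts 1/12 s, in which the tool goes at most 41.7 mm and 7.16 degrees, less where a joint would pass 70% of its speed; a pose out of reach is approached as far as the arm can. A call with a number of a shift or a turn outside -1 to 1 is refused whole. A call with a gripper value outside its range is refused whole. The fingers move at their own pace and stop on an object; the grip force is fixed at half the most. Time passes only in rows, so rows that do not move let the fingers close. It gives the time, the measured TCP pose, the force and the opening at its end, in the units of the state.
- r.read_state(): the state, without advancing time (a new reading comes with each control period).
- r.snapshot(name): name is "scene" or "side" or "wrist"; returns the picture (400x640x3 uint8, red, green, blue); there is no depth.
- r.calibration(name): a dict with "intrinsics" (3x3 intrinsics, pixels), "D" ([k1, k2, p1, p2, k3] as OpenCV has them; the pictures are not rectified), "world_to_cam" (4x4, takes a point from world to camera coordinates). Camera axes: x right, y down, z forward; pixel columns grow to the right and rows downward; lengths in m; the calibration is good to about 2 mm. A picture is of the moment at which its call begins: read the wrist's pose just before it. calibration takes no time and is no camera call; for the wrist camera it gives the pose at the moment of the call.
- r.finish_job(): hands the job in, once; it reports no verdict.
The state is a dict: "time_s": time; "q": joint angles; "joint_velocities": joint speeds; "tau": joint torques, N m; "eef_pos": TCP position; "orientation": TCP orientation; "contact_force": force on the tool from outside, world axes, zero at the start; "torque": the same for the moment, N m; "grip_width": finger opening in m.
Only numpy, scipy, OpenCV 4.12 (cv2) and the standard library are available. Lean on these libraries where they do the work, as an engineer would, in place of code of your own. Each camera call takes 0.05 s, during which the arm holds its last target. There are 200 camera calls.

## Working session

There is one attempt and no reset: what is moved stays moved. The work goes in short steps, Python scripts to look and compute and a tool call to move; the robot and the scene stay as the last step left them, time stands still between calls to the robot, and variables do not carry over. Pictures are saved under pics/ and viewed, about 8 in all and at most 12, crops included, and the job is handed in when it is done.

Besides the shell and the picture viewer there is one more tool, called after ">>>" by a JSON object that holds its "method" and its "body", one argument or row to a line. move_arm: Moves the arm, as the interface text tells. Its arguments: {"type":"object","properties":{"commands":{"type":"string"}},"required":["commands"]}

```bash
mkdir -p pics; ls; python3 - <<'E'
from station import r
import cv2
for n in("scene","side"):
    cv2.imwrite(f"pics/{n}0.png",r.snapshot(n)[:,:,::-1])
    c=r.calibration(n);print(n,c["intrinsics"],c["D"],c["world_to_cam"])
print(r.read_state())
E
```

```text
pics
scene [[409.02279681   0.         321.11527752]
 [  0.         409.02279681 208.16884004]
 [  0.           0.           1.        ]] [0.02910392 0.         0.         0.         0.        ] [[ 0.57026808  0.82145284 -0.00309113 -0.31372467]
 [ 0.47333935 -0.33167193 -0.81605367 -0.15326045]
 [-0.67137485  0.4639062  -0.57796786  1.49697626]
 [ 0.          0.          0.          1.        ]]
side [[488.55728838   0.         320.14220834]
 [  0.         488.55728838 195.67353814]
 [  0.           0.           1.        ]] [-0.07514953  0.          0.          0.          0.        ] [[ 0.84393117 -0.5359103  -0.02408994 -0.42628841]
 [-0.33017495 -0.48350561 -0.81068294  0.27481858]
 [ 0.42280572  0.6921145  -0.58498961  0.93189595]
 [ 0.          0.          0.          1.        ]]
{'time_s': 0.1, 'q': array([ 1.65050477e+01,  2.05880870e+01,  6.40270648e-01, -1.90558065e-02,
       -7.01385386e+01, -1.65066134e+01]), 'joint_velocities': array([ 0.032707  , -0.06091555,  0.1008417 ,  0.05330796, -0.14716955,
       -0.08822415]), 'tau': array([-1.42273191e-03, -5.84165347e+01,  2.93752134e+01,  7.01551259e+00,
        1.01412315e-02, -6.66964229e-05]), 'eef_pos': array([ 6.74552473e-01, -4.32880593e-05,  2.25713199e-01]), 'orientation': array([-8.99121136e+01,  7.36166564e-03,  8.99919523e+01]), 'contact_force': array([-0.17832098,  0.23639058,  0.10810407]), 'torque': array([ 0.02241753, -0.01153725, -0.02724804]), 'grip_width': 0.08712128315635123}
```

View pics/scene0.png

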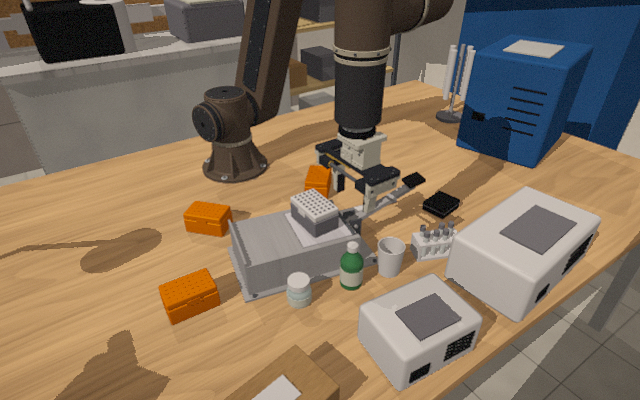

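View pics/side0.png

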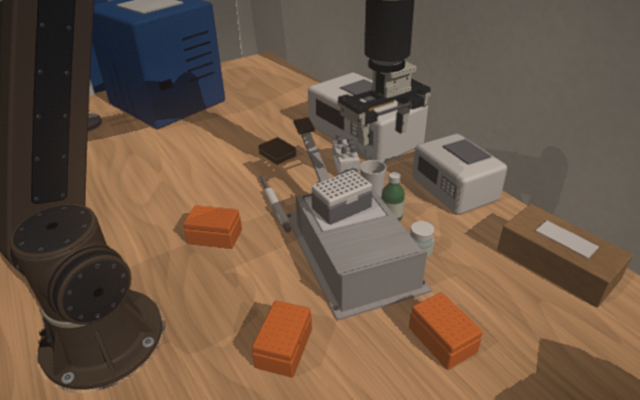

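Scene view: the station runs from about (245,270) to (360,240), with the box at (315,212) and the pad at (413,180). Side view: box at (342,195), pad at (304,125), deck at about (365,255). I'll zoom in to pick corners.

```bash
python3 - <<'E'
import cv2,numpy as np
a=cv2.imread("pics/side0.png")[100:320,250:450]; b=cv2.imread("pics/scene0.png")[160:310,220:460]
def g(im,x0,y0,s):
    o=cv2.resize(im,None,fx=s,fy=s,interpolation=cv2.INTER_CUBIC)
    for x in range(0,im.shape[1],20):
        cv2.line(o,(x*s,0),(x*s,5),(0,0,255),1);cv2.putText(o,str(x+x0),(x*s,15),0,.35,(0,0,255))
    for y in range(0,im.shape[0],20):
        cv2.line(o,(0,y*s),(5,y*s),(0,0,255),1);cv2.putText(o,str(y+y0),(6,y*s+4),0,.35,(0,0,255))
    return o
cv2.imwrite("pics/sc.png",g(cv2.imread("pics/side0.png")[110:310,250:450],250,110,3))
cv2.imwrite("pics/bc.png",g(b,220,160,3))
E
```

```text
(no output)
```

View pics/sc.png

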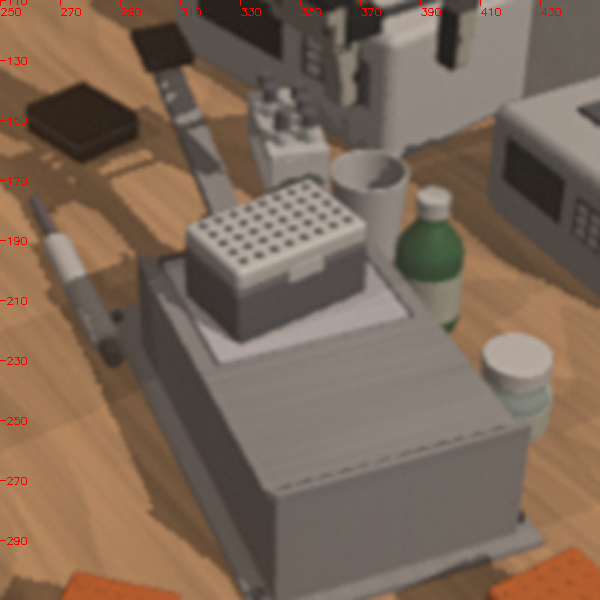

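View pics/bc.png

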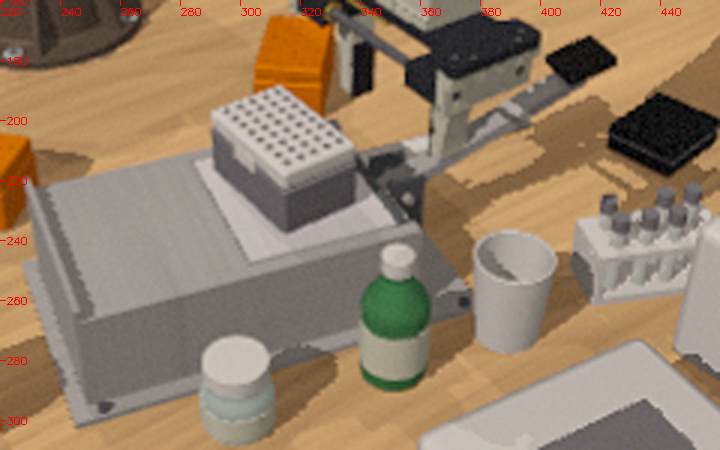

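```bash
cat > h.py <<'E'
import numpy as np,cv2
from station import r
def cast(n,pts,z):
    c=r.calibration(n);K=np.array(c["intrinsics"]);T=np.array(c["world_to_cam"]);R=T[:3,:3];o=-R.T@T[:3,3]
    u=cv2.undistortPoints(np.float64(pts).reshape(-1,1,2),K,np.float64(c["D"])).reshape(-1,2)
    d=np.c_[u,np.ones(len(u))]@R
    return o+d*((z-o[2])/d[:,2])[:,None]
def proj(n,P):
    c=r.calibration(n);T=np.array(c["world_to_cam"])
    return cv2.projectPoints(np.float64(P).reshape(-1,1,3),cv2.Rodrigues(T[:3,:3])[0],T[:3,3],np.array(c["intrinsics"]),np.float64(c["D"]))[0].reshape(-1,2)
E
python3 - <<'E'
from h import *
np.set_printoptions(precision=4,suppress=True)
S=lambda L:[(250+x/3,110+y/3) for x,y in L]
C=lambda L:[(220+x/3,160+y/3) for x,y in L]
fs=cast("side",S([(218,363),(413,316)]),.096);fc=cast("scene",C([(195,160),(248,265)]),.096)
print("flap",fs,fc)
print("rim",cast("side",S([(275,493),(528,428)]),.107))
print("rim sc",cast("scene",C([(28,188),(85,320)]),.107))
ls=cast("side",S([(187,222),(240,275),(366,228),(312,178)]),.16);lc=cast("scene",C([(212,112),(280,86),(355,148),(290,187)]),.16)
print("lid",ls,ls.mean(0),lc,lc.mean(0))
print("pad",cast("side",S([(163.7,47)]),.167),cast("scene",C([(581,60)]),.167))
for b in (cast("side",S([(434,200)]),.125),cast("scene",C([(399,258)]),.125)):print("bottle",b)
print("beaker",cast("side",S([(369,170)]),.085),"jar",cast("side",S([(517,360)]),.068),"rack",cast("side",S([(290,110)]),.086))
for f in(fs,fc):
    d=f[1]-f[0];print(np.degrees(np.arctan2(d[1],d[0])),np.linalg.norm(d))
E
```

```text
flap [[ 0.471  -0.068   0.096 ]
 [ 0.6173 -0.1029  0.096 ]] [[ 0.4736 -0.064   0.096 ]
 [ 0.6205 -0.1021  0.096 ]]
rim [[ 0.4257 -0.2046  0.107 ]
 [ 0.5957 -0.2479  0.107 ]]
rim sc [[ 0.4405 -0.208   0.107 ]
 [ 0.6142 -0.2411  0.107 ]]
lid [[ 0.4976  0.0126  0.16  ]
 [ 0.4939 -0.0626  0.16  ]
 [ 0.5993 -0.0662  0.16  ]
 [ 0.606   0.0092  0.16  ]] [ 0.5492 -0.0268  0.16  ] [[ 0.5    -0.059   0.16  ]
 [ 0.4992  0.0111  0.16  ]
 [ 0.6119  0.0089  0.16  ]
 [ 0.6248 -0.0639  0.16  ]] [ 0.559  -0.0257  0.16  ]
pad [[0.6161 0.2424 0.167 ]] [[0.6268 0.2485 0.167 ]]
bottle [[ 0.6978 -0.0261  0.125 ]]
bottle [[ 0.7085 -0.0204  0.125 ]]
beaker [[0.7222 0.086  0.085 ]] jar [[ 0.671  -0.1593  0.068 ]] rack [[0.7241 0.206  0.086 ]]
-13.433589754251704 0.1504022806016082
-14.533172225857648 0.15173232739359419
```

>>> {"method": "move_arm", "body": {
  "commands": "-0.13 0.054 0 -0.037 -1; -0.13 0.054 0 -0.037 -1; -0.13 0.054 0 -0.037 -1; -0.13 0.054 0 -0.037 -1; 0 0 0 0 -1; 0 0 0 0 -1"
}}

```text
time_s: 0.6
eef_pos: [0.57, 0.0437, 0.2271]
orientation: [-90.0, -0.0, 76.8]
contact_force: [1.2, -0.2, -0.1]
grip_width: 0.0877
```

```bash
python3 - <<'E'
from h import *
a=r.snapshot("wrist");b=r.snapshot("side")
o=np.vstack([cv2.resize(a,(480,300)),cv2.resize(b[80:280,220:540],(480,300))])
cv2.imwrite("pics/p1.png",o[:,:,::-1])
# predicted pixels, wrist: flap edge mid
print(proj("wrist",[[.5455,-.0843,.096],[.529,-.154,.095],[.554,-.026,.16]])*0.75)
E
```

```text
[[239.19259904  25.33284142]
 [238.81333931 -53.80139935]
 [244.02153323  84.35630169]]
```

View pics/p1.png

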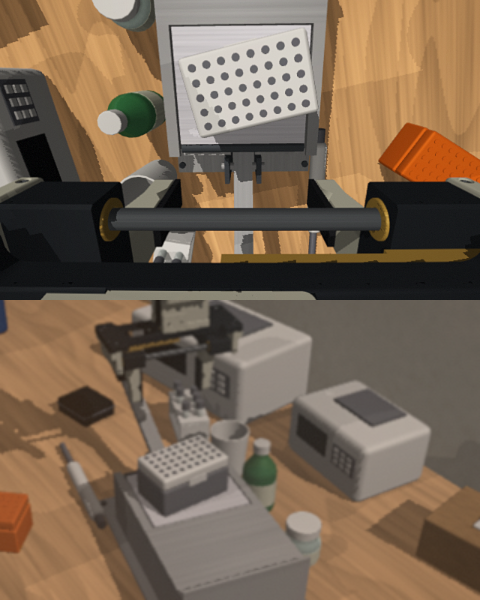

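Wrist view: lid centre (252,84), corners (204,138) and (318,108) at the back. The box is rotated about 14° relative to the station, so world yaw is about 0. The near corner lies inside the open finger gap, so I'll align the tool with the box, narrow the jaw and turn it while pushing.

>>> {"method": "move_arm", "body": {
  "commands": "-0.05 0.01 0 0.074 -0.14; -0.05 0.01 0 0.073 -0.14; 0 0 -0.1 0 -0.14; 0 0 -0.12 0 -0.14; 0 0 -0.12 0 -0.14; 0 0 -0.12 0 -0.14; 0 0 -0.085 0 -0.14; 0 0 0 0 -0.14; 0 0 0 0 -0.14"
}}

```text
time_s: 1.45
eef_pos: [0.5511, 0.0466, 0.1166]
orientation: [-89.9, 0.1, 89.9]
contact_force: [0.2, -1.1, 1.3]
grip_width: 0.0503
```

```bash
python3 - <<'E'
from h import *
a=r.snapshot("wrist");b=r.snapshot("side")
o=np.vstack([cv2.resize(a,(480,300)),cv2.resize(b[80:280,220:540],(480,300))])
cv2.imwrite("pics/p2.png",o[:,:,::-1])
E
```

```text
(no output)
```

View pics/p2.png

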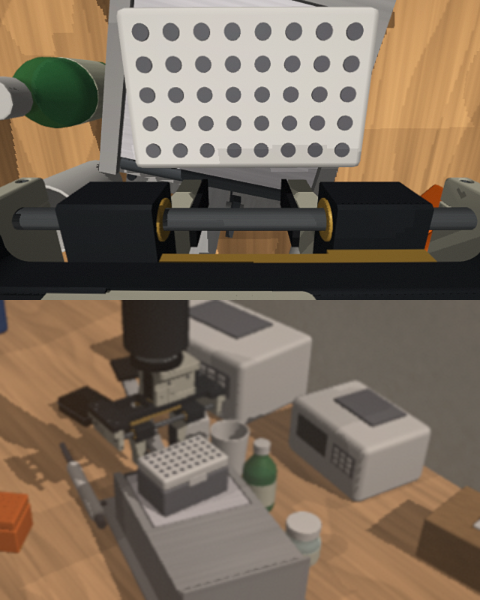

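>>> {"method": "move_arm", "body": {
  "commands": "0 -0.038 0 0 -0.14; 0 -0.038 0 0 -0.14; 0 -0.03 0 0 -0.14; 0 -0.03 0 0 -0.14; -0.005 -0.035 0 -0.01 -0.14; -0.005 -0.035 0 -0.01 -0.14; -0.005 -0.035 0 -0.01 -0.14; -0.005 -0.035 0 -0.01 -0.14; -0.005 -0.035 0 -0.01 -0.14; -0.005 -0.035 0 -0.01 -0.14; -0.005 -0.035 0 -0.01 -0.14; -0.005 -0.035 0 -0.01 -0.14; -0.005 -0.035 0 -0.01 -0.14; 0 0 0 0 -0.14"
}}

```text
time_s: 2.72
eef_pos: [0.5407, -0.0446, 0.117]
orientation: [-89.9, 0.1, 81.7]
contact_force: [0.4, 0.3, 0.4]
grip_width: 0.0499
```

```bash
python3 - <<'E'
from h import *
a=r.snapshot("wrist");b=r.snapshot("side")
o=np.vstack([cv2.resize(a,(480,300)),cv2.resize(b[80:280,220:540],(480,300))])
cv2.imwrite("pics/p3.png",o[:,:,::-1])
E
```

```text
(no output)
```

View pics/p3.png

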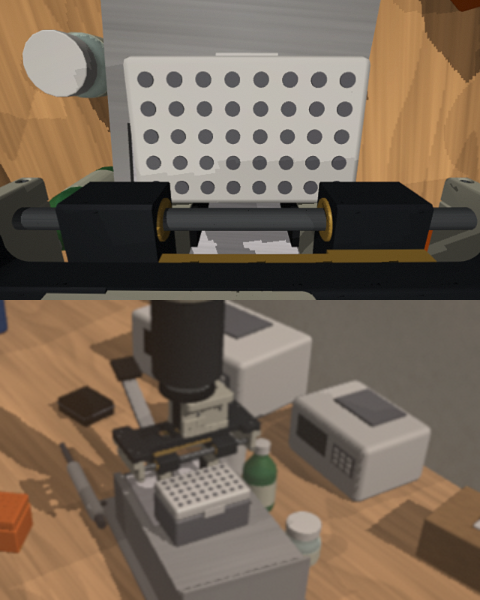

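The box is square to the fingers and moving straight. I'll continue the push.

>>> {"method": "move_arm", "body": {
  "commands": "-0.004 -0.033 0 -0.01 -0.14; -0.004 -0.033 0 -0.01 -0.14; -0.004 -0.033 0 -0.01 -0.14; -0.004 -0.033 0 -0.01 -0.14; -0.004 -0.033 0 -0.01 -0.14; -0.004 -0.033 0 -0.005 -0.14; -0.004 -0.033 0 0 -0.14; -0.004 -0.033 0 0 -0.14; -0.003 -0.025 0 0 -0.14; -0.002 -0.015 0 0 -0.14; 0 0 0 0 -0.14; 0.01 0.05 0 0 -0.14; 0.01 0.05 0 0 -0.14; 0 0 0.15 0 -0.14; 0 0 0.15 0 -0.14; 0 0 0.15 0 -0.14; 0 0 0.15 0 -0.14; 0.01 0.05 0.1 0 1; 0 0 0 0 1"
}}

```text
time_s: 4.4
eef_pos: [0.5434, -0.0721, 0.2629]
orientation: [-90.5, -0.1, 77.0]
contact_force: [0.4, 0.1, 0.2]
grip_width: 0.0417
```

```bash
python3 - <<'E'
from h import *
a=r.snapshot("wrist");b=r.snapshot("side")
o=np.vstack([cv2.resize(a,(480,300)),cv2.resize(b[120:300,260:548],(480,300))])
cv2.imwrite("pics/p4.png",o[:,:,::-1])
E
```

```text
(no output)
```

View pics/p4.png

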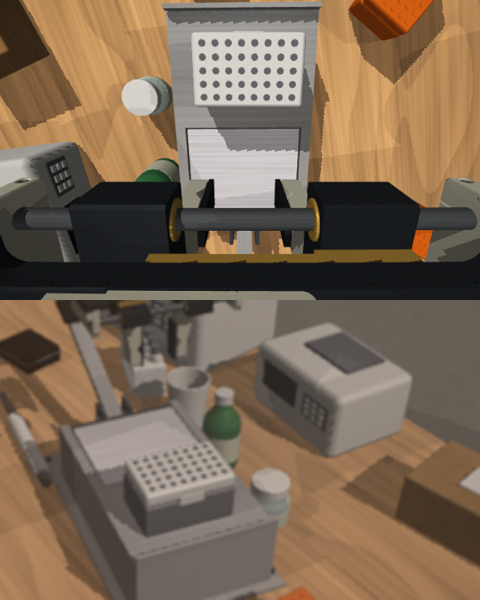

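```bash
python3 - <<'E'
from h import *
np.set_printoptions(precision=4,suppress=True)
p=lambda L:np.array(L)/.75
l=cast("wrist",p([(192,103),(302,107),(304,34),(195,32)]),.16); f=cast("wrist",p([(187,128),(299,128)]),.096); m=f.mean(0)
x=np.array([.973,-.23]);y=np.array([.23,.973])
print(l,f)
print("lid rel flap edge, station xy",np.c_[(l-m)[:,:2]@x,(l-m)[:,:2]@y])
piv=m[:2]+.165*y; print("m",m,"pad rest",piv+.179*y,"pad stop",piv+.201*y)
E
```

```text
[[ 0.5802 -0.1351  0.16  ]
 [ 0.4717 -0.1056  0.16  ]
 [ 0.4585 -0.1731  0.16  ]
 [ 0.5586 -0.1983  0.16  ]] [[ 0.6103 -0.1022  0.096 ]
 [ 0.4675 -0.069   0.096 ]]
lid rel flap edge, station xy [[ 0.0516 -0.0386]
 [-0.0608 -0.0349]
 [-0.0581 -0.1036]
 [ 0.0451 -0.1051]]
m [ 0.5389 -0.0856  0.096 ] pad rest [0.618  0.2491] pad stop [0.6231 0.2705]
```

Box back edge is about 35 mm past the flap edge, all on the deck and clear of the rim. Next, the lever.

>>> {"method": "move_arm", "body": {
  "commands": "0.04 0.16 0 0 1; 0.04 0.16 0 0 1; 0.04 0.16 0 0 1; 0.04 0.16 0 0 1; 0.04 0.16 0 0 1; 0.04 0.16 0 0 1; 0.04 0.16 0 0 1; 0.04 0.16 0 0 1; 0.04 0.16 0 0 1; 0.04 0.16 0 0 1; 0 0 -0.15 0 1; 0 0 -0.1 0 1; 0 0 0 0 1; 0 0 0 0 1"
}}

```text
time_s: 5.67
eef_pos: [0.6195, 0.2459, 0.2054]
orientation: [-89.8, 0.2, 76.9]
contact_force: [0.7, -0.2, 1.2]
grip_width: 0.0003
```

```bash
python3 - <<'E'
from h import *
a=r.snapshot("wrist");b=r.snapshot("side");c=r.snapshot("scene")
o=np.vstack([cv2.resize(a,(480,300)),np.hstack([cv2.resize(b[80:220,240:352],(240,300)),cv2.resize(c[110:250,360:472],(240,300))])])
cv2.imwrite("pics/p5.png",o[:,:,::-1])
print(r.read_state()["eef_pos"],r.read_state()["grip_width"])
for n,x0,y0 in(("side",240,80),("scene",360,110)):
  print(n,(proj(n,[r.read_state()["eef_pos"],[.623,.248,.167]])-[x0,y0])*2.143)
E
```

```text
[0.62126251 0.24625297 0.20907247] 0.0006700467963078442
side [[138.97315918  63.93912081]
 [140.90670134  94.57635569]]
scene [[114.82820703 119.16594615]
 [112.5064683  148.84148123]]
```

View pics/p5.png

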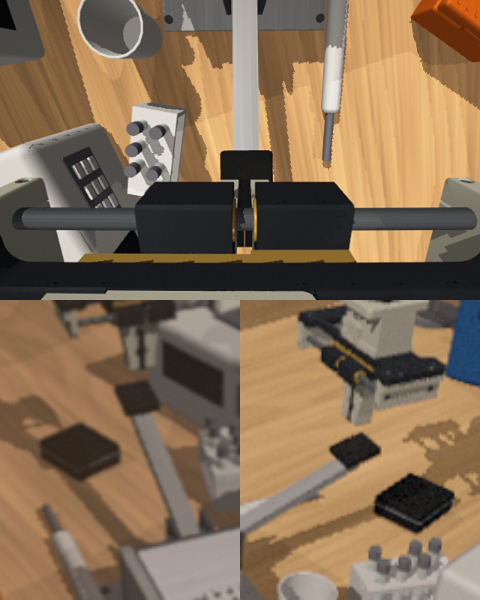

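The fingertip is over the pad within about 2 mm in both views. Pressing along the pad's arc.

>>> {"method": "move_arm", "body": {
  "commands": "0.005 0.005 -0.06 0 1; 0 0 -0.06 0 1; 0 0 -0.06 0 1; 0 0 -0.03 0 1; 0.003 0.015 -0.03 0 1; 0.003 0.014 -0.03 0 1; 0.003 0.013 -0.03 0 1; 0.003 0.011 -0.03 0 1; 0.002 0.01 -0.03 0 1; 0.002 0.009 -0.03 0 1; 0.002 0.008 -0.03 0 1; 0.002 0.007 -0.03 0 1; 0 0 0 0 1"
}}

```text
time_s: 6.9
eef_pos: [0.6247, 0.2631, 0.1167]
orientation: [-89.9, 0.2, 76.9]
contact_force: [-3.7, -4.1, 7.6]
grip_width: 0.0003
```

>>> {"method": "move_arm", "body": {
  "commands": "0.001 0.005 -0.03 0 1; 0.001 0.004 -0.03 0 1; 0.001 0.004 -0.03 0 1; 0.001 0.003 -0.03 0 1; 0 0.002 -0.03 0 1; 0 0 -0.025 0 1; 0 0 -0.015 0 1; 0 0 0 0 1; 0 0 0 0 1"
}}

```text
time_s: 7.65
eef_pos: [0.6263, 0.268, 0.08]
orientation: [-90.0, 0.0, 76.9]
contact_force: [-3.3, -0.1, 7.5]
grip_width: 0.0001
```

>>> {"method": "move_arm", "body": {
  "commands": "0 0 -0.015 0 1; 0 0 -0.015 0 1; 0 0 0 0 1; 0 0 0 0 1"
}}

```text
time_s: 7.98
eef_pos: [0.6265, 0.268, 0.0766]
orientation: [-90.1, 0.0, 76.9]
contact_force: [-8.7, -3.0, 22.6]
grip_width: 0.0006
```

>>> {"method": "move_arm", "body": {
  "commands": "0 0 -0.01 0 1; 0 0 0 0 1; 0 0 0 0 1"
}}

```text
time_s: 8.23
eef_pos: [0.6266, 0.2681, 0.0758]
orientation: [-90.1, -0.0, 76.9]
contact_force: [-11.5, -1.6, 29.5]
grip_width: 0.0004
```

```bash
python3 - <<'E'
from h import *
b=r.snapshot("side");c=r.snapshot("scene")
o=np.vstack([cv2.resize(b[80:320,220:540],(480,360)),cv2.resize(c[150:310,220:540],(480,240))])
cv2.imwrite("pics/p6.png",o[:,:,::-1])
s=r.read_state();print(s["eef_pos"],s["contact_force"])
x=np.array([.973,-.23]);y=np.array([.23,.973]);m=np.array([.543,-.085])
h=m+.135*y
def P(v,z):return [v[0],v[1],z]
import math
e=h-.135*math.cos(.7)*y
print("flap edge corners expected open",(proj("side",[P(e-.074*x,.096+.082),P(e+.074*x,.178)])-[220,80])*1.5,(proj("scene",[P(e-.074*x,.178),P(e+.074*x,.178)])-[220,150])*1.5)
E
```

```text
[0.62661087 0.26802645 0.07585055] [-12.03761544  -3.36359946  28.70967665]
flap edge corners expected open [[145.07125787 166.59890925]
 [243.46505313 145.01313527]] [[109.83162554  52.48369815]
 [140.07864995 100.02432992]]
```

View pics/p6.png

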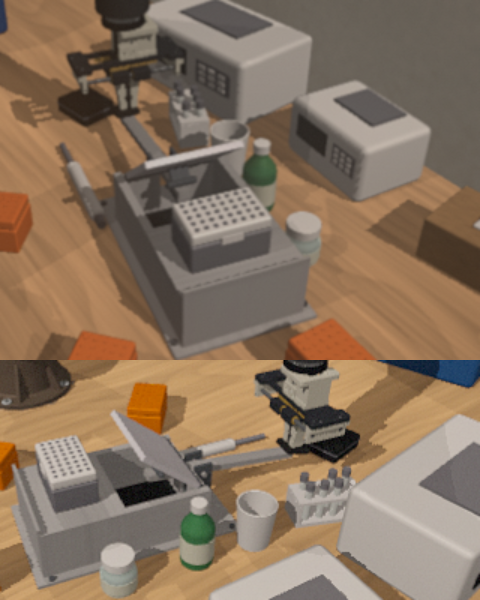

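The flap is open. Its edge shows at (145,164)–(243,146), against (145,167)–(243,145) predicted for 0.7 rad. The force at the pad rose from 7.5 to 29 N over the last 4 mm, so the lever is on its stop. The box is on the deck and the bystanders haven't moved. Handing in.

```bash
python3 - <<'E'
from station import r
print(r.finish_job());s=r.read_state();print(s["time_s"],s["eef_pos"],s["contact_force"])
E
```

```text
the job is handed in; nothing more can be done
None
the job is handed in; nothing more can be done
```

The job is done and handed in at about 8.3 s on the robot's clock. The tip box stands on the fixed deck, and the lever was held down on its stop with the flap open.

- **Box:** I slid it flat with two fingertips and squared it to the station on the way. It came to rest with its nearest side about 35 mm past the flap's free edge, short of the far rim.
- **Lever:** I pressed the pad down along its arc with the shut fingertips to 76 mm height, where the force rose from 7.5 N to about 29 N. Of that reading, about 12 N is sideways.
- **Flap:** In the side view its edge lies within about 2 mm of where it should be at 0.7 rad.
- **Other things:** The bystanders look unmoved in both final pictures.

No checks failed. The camera measurements of one point differed by up to about 1 cm, which the clearances easily allow. The state could not be read after handing in, so the last second of holding is unchecked.

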